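# Stroke-test the air cylinders and reject the one that jams

### The job

Push the yellow-capped rod of each of the four air cylinders gently down through its stroke, without forcing any: one of them jams part way. Leave the three free ones standing where they are with their rods fully home, and stand the jammed one, its rod pushed down as far as it will easily go, upright in the red tray. Leave everything else on the bench where it is.

Things in the scene. Friction and masses are not known exactly. Their poses are not given: they have to be found in the camera images.
- cyl_a: One of four identical air cylinders standing loose on their feet: square aluminium barrel, 40 x 40 mm, with a black top cover and a square steel foot (60 x 60 mm, 10 mm thick, sides parallel to the barrel's). Barrel top 92 mm above the foot's underside. 0.45 to 0.75 kg. Origin: centre of the foot's underside, z up, x and y square to the barrel's sides. Lift it by the barrel.
- rod_a (a joint): Stroke of cyl_a's rod, m: 0 = out (cap underside 50 mm above the barrel's top), 0.050 = home (cap on the barrel). Starts at 0 to 0.012; no spring, stays where left. A free rod goes home against 3 to 6 N of drag. In exactly one cylinder, not always the same and not to be told from outside, the rod moves freely, then at about 0.034 stops against a stiff, springy jam (4 N more per mm).
- cap_a: Round yellow push cap on the upper end of cyl_a's 12 mm steel rod, 36 mm in diameter, 8 mm thick. Origin: centre of its underside, z up; its top is 8 mm higher. When home its top is 100 mm above the foot's underside. Not to be loaded with more than 45 N.
- cyl_b: One of four identical air cylinders standing loose on their feet: square aluminium barrel, 40 x 40 mm, with a black top cover and a square steel foot (60 x 60 mm, 10 mm thick, sides parallel to the barrel's). Barrel top 92 mm above the foot's underside. 0.45 to 0.75 kg. Origin: centre of the foot's underside, z up, x and y square to the barrel's sides. Lift it by the barrel.
- rod_b (a joint): Stroke of cyl_b's rod, m: 0 = out (cap underside 50 mm above the barrel's top), 0.050 = home (cap on the barrel). Starts at 0 to 0.012; no spring, stays where left. A free rod goes home against 3 to 6 N of drag. In exactly one cylinder, not always the same and not to be told from outside, the rod moves freely, then at about 0.034 stops against a stiff, springy jam (4 N more per mm).
- cap_b: Round yellow push cap on the upper end of cyl_b's 12 mm steel rod, 36 mm in diameter, 8 mm thick. Origin: centre of its underside, z up; its top is 8 mm higher. When home its top is 100 mm above the foot's underside. Not to be loaded with more than 45 N.
- cyl_c: One of four identical air cylinders standing loose on their feet: square aluminium barrel, 40 x 40 mm, with a black top cover and a square steel foot (60 x 60 mm, 10 mm thick, sides parallel to the barrel's). Barrel top 92 mm above the foot's underside. 0.45 to 0.75 kg. Origin: centre of the foot's underside, z up, x and y square to the barrel's sides. Lift it by the barrel.
- rod_c (a joint): Stroke of cyl_c's rod, m: 0 = out (cap underside 50 mm above the barrel's top), 0.050 = home (cap on the barrel). Starts at 0 to 0.012; no spring, stays where left. A free rod goes home against 3 to 6 N of drag. In exactly one cylinder, not always the same and not to be told from outside, the rod moves freely, then at about 0.034 stops against a stiff, springy jam (4 N more per mm).
- cap_c: Round yellow push cap on the upper end of cyl_c's 12 mm steel rod, 36 mm in diameter, 8 mm thick. Origin: centre of its underside, z up; its top is 8 mm higher. When home its top is 100 mm above the foot's underside. Not to be loaded with more than 45 N.
- cyl_d: One of four identical air cylinders standing loose on their feet: square aluminium barrel, 40 x 40 mm, with a black top cover and a square steel foot (60 x 60 mm, 10 mm thick, sides parallel to the barrel's). Barrel top 92 mm above the foot's underside. 0.45 to 0.75 kg. Origin: centre of the foot's underside, z up, x and y square to the barrel's sides. Lift it by the barrel.
- rod_d (a joint): Stroke of cyl_d's rod, m: 0 = out (cap underside 50 mm above the barrel's top), 0.050 = home (cap on the barrel). Starts at 0 to 0.012; no spring, stays where left. A free rod goes home against 3 to 6 N of drag. In exactly one cylinder, not always the same and not to be told from outside, the rod moves freely, then at about 0.034 stops against a stiff, springy jam (4 N more per mm).
- cap_d: Round yellow push cap on the upper end of cyl_d's 12 mm steel rod, 36 mm in diameter, 8 mm thick. Origin: centre of its underside, z up; its top is 8 mm higher. When home its top is 100 mm above the foot's underside. Not to be loaded with more than 45 N.
- reject_tray: Red open plastic tray, fixed to the bench, 170 mm (its x) by 140 mm (its y), 30 mm high, walls and floor 4 mm thick. Origin: centre of its underside, z up. It stands on either side of the cylinders.
- fittings_tray: Grey open tray of the same size with brass and steel fittings in it, fixed to the bench on the side opposite the red one; not part of the job. Origin: centre of its underside.
- wrench: Steel spanner, 190 mm, lying flat near the robot. Origin near its middle. Loose bystander.
- screwdriver: Screwdriver, 200 mm, lying flat beyond the cylinders. Origin near its middle. Loose bystander.
- mug: White mug, 76 mm across, 90 mm high. Origin: centre of its underside. Loose bystander.
- spray_can: Blue and white spray can, 60 mm across, 190 mm high. Origin: centre of its underside. Loose bystander.
- grease_jar: Amber jar with black lid, 64 mm across, 70 mm high. Origin: centre of its underside. Loose bystander.
- socket: Upright steel socket, 30 mm across, 36 mm high, standing among the cylinders. Origin: centre of its underside. Loose bystander.

How it is judged:
By the outcome, as a careful person would: the job done as asked, in the order asked, and still so for the second after the job is handed in, with the robot touching nothing.
It also fails if it takes over 59 s, if anything falls off the work surface, if the arm or the gripper's body presses on something with over 40 N, if the wrist force passes 120 N, or if a joint passes its speed limit or range.

### The arm

A 6-joint arm with a two-finger parallel gripper is mounted at the origin on the work surface. World frame = base frame: x ahead of the robot, y to its left, z up, the work surface at z = 0. Lengths are in mm, angles in rad, forces in N, time in s.
With the tool pointing down it reaches from about 375 to 975 mm from the base axis. Payload 3.8 kg.
Tool frame: the origin (TCP) lies at the very end of the fingers, on their centre line; the grasp point (between the pads) lies 19 mm behind it; z points along the fingers, y is the direction in which the jaws open and shut (so a half turn about z gives the same grasp; the last joint's range is limited). The gripper opens to 88 mm and grips with 3 to 60 N. Pads are 18 mm wide; open, the fingers measure 123 mm over their backs; the gripper's body (75 mm by 187 mm) begins 45 mm behind the grasp point.
Start: joints at [-1.229, 0.264, 1.604, -0, 1.274, -0.037], TCP at [249.613, -627.145, 238.706] pointing down, gripper open.
Joint ranges: [-2.63, 2.63], [-0.94, 2.18], [0.31, 2.57], [-1.31, 4.45], [0, 2.66], [-2.55, 2.55]. Speed limits (rad/s): [2.57, 2.57, 3.14, 3.14, 3.14, 3.14].

### API

Orientations are given as a unit quaternion [x, y, z, w].
In Python, from workcell import get_obs, vision, ticket gives the robot as it stands. The module is installed in compiled form; this text tells all that it offers.
- The arm moves only by the tool carry_out, never from a script. Its arguments are lists of equal length, an entry for each row: "twist": the turn, a rotation vector about the tool's x, y, z in degrees, a list of three; "dp": the shift along the tool's x, y, z in m, a list of three; "jaw": the closure, from -1 (fully open) to 1 (shut). A call has 1 to 20 rows; each row shifts and turns the pose as measured when the row begins, along the tool's axes as they then stand; what a row does not reach is not made up. A row lasts 1/8 s, in which the tool goes at most 62.5 mm and 10.7 degrees, less where a joint would pass 70% of its speed; a pose out of reach is approached as far as the arm can. A call with a gripper value outside its range is refused whole. The fingers move at their own pace and stop on an object; the grip force is fixed at half the most. Time passes only in rows, so rows that do not move let the fingers close. It gives the time, the measured TCP pose, the force and the opening at its end, in the units of the state.
- get_obs(): the state, without advancing time (a new reading comes with each control period).
- vision.grab_frame(name): name is "scene" or "top" or "wrist"; returns a dict with "frame" (400x640x3 uint8, red, green, blue), "range_z" (400x640 float32, mm along the optical axis (not along the pixel's ray), 0 where there is no reading), "camera_matrix" (3x3 intrinsics, pixels), "k1" (the pictures are not rectified: a ray, as slopes to the right and down, at radius r is drawn at 1 + k1 r^2 times it, then the intrinsics apply), "eye" and "orientation" of the camera in the world. Camera axes: x right, y up, looking along -z (the intrinsics and any distortion apply to the point x, -y, -z); pixel columns grow to the right and rows downward; lengths in mm; the calibration is good to about 2 mm. A picture is of the moment at which its call begins.
- ticket.job_done(): hands the job in, once; it reports no verdict.
The state is a dict: "time": time; "q": joint angles; "qd": joint speeds; "tau": joint torques, N m; "ee_pos": TCP position; "eef_rot": TCP orientation; "contact_force": force on the tool from outside, world axes, zero at the start; "torque": the same for the moment, N m; "grip_width": finger opening in mm.
Only numpy, scipy, OpenCV 4.12 (cv2) and the standard library are available. Lean on these libraries where they do the work, as an engineer would, in place of code of your own. Each camera call takes 0.05 s, during which the arm holds its last target.

## Working session

There is one attempt and no reset: what is moved stays moved. The work goes in short steps, Python scripts to look and compute and a tool call to move; the robot and the scene stay as the last step left them, time stands still between calls to the robot, and variables do not carry over. Pictures are saved under pics/ and viewed, and the job is handed in when it is done.

Besides the shell and the picture viewer there is one more tool, called as name(argument=value, ...) on one line, values as JSON. carry_out: Moves the arm, as the interface text tells. Its arguments: {"type":"object","properties":{"twist":{"type":"array"},"dp":{"type":"array"},"jaw":{"type":"array"}},"required":["twist","dp","jaw"]}

```bash
mkdir -p pics
cat > h.py <<'E'
import numpy as np, cv2
from scipy.spatial.transform import Rotation as R
from workcell import get_obs, vision, ticket
def grab(n):
    f=vision.grab_frame(n); return f
def save(f,name,scale=1):
    im=cv2.cvtColor(f['frame'],cv2.COLOR_RGB2BGR)
    cv2.imwrite('pics/'+name,im)
def rot(f):
    o=np.array(f['orientation'],float)
    return R.from_quat(o).as_matrix() if o.size==4 else o.reshape(3,3)
def rays(f,uv):
    uv=np.asarray(uv,float).reshape(-1,1,2)
    K=np.array(f['camera_matrix'],float); k1=float(f['k1'])
    p=cv2.undistortPoints(uv,K,np.array([k1,0,0,0,0.])).reshape(-1,2)
    d=np.c_[p[:,0],-p[:,1],-np.ones(len(p))]
    return d@rot(f).T
def onplane(f,uv,z):
    d=rays(f,uv); e=np.array(f['eye'],float)
    return e+d*((z-e[2])/d[:,2])[:,None]
def cloud(f):
    h,w=f['range_z'].shape
    u,v=np.meshgrid(np.arange(w),np.arange(h))
    d=rays(f,np.c_[u.ravel(),v.ravel()])
    P=np.array(f['eye'],float)+d*f['range_z'].reshape(-1,1)
    P[f['range_z'].ravel()<=0]=np.nan
    return P.reshape(h,w,3)
E
python3 - <<'E'
from h import *
for n in ['scene','top','wrist']:
    f=grab(n); save(f,n+'0.png'); print(n,f['eye'],f['orientation'],f['camera_matrix'],f['k1'])
print(get_obs())
E
```

```text
scene [1137.22892805   -2.99658011 1006.1904011 ] [0.205559   0.19233504 0.67168693 0.68526593] [[471.56292729   0.         317.20229704]
 [  0.         471.56292729 198.8862517 ]
 [  0.           0.           1.        ]] -0.005845664546365001
top [ 453.55251447   24.22738315 1082.67896954] [-0.0445972   0.04164295  0.70774589 -0.70382719] [[448.86166337   0.         314.65554392]
 [  0.         448.86166337 199.18318107]
 [  0.           0.           1.        ]] 0.042475179811950516
wrist [ 324.37105402 -596.10826693  384.61666092] [-0.12822889  0.08923942 -0.55497894  0.81706307] [[302.8901518    0.         316.27159491]
 [  0.         302.8901518  202.306112  ]
 [  0.           0.           1.        ]] -0.031896447920267336
{'time': 0.15, 'q': array([-1.22889470e+00,  2.64577807e-01,  1.60503748e+00, -1.65884411e-06,
        1.27370191e+00, -3.69037881e-02]), 'qd': array([ 0.00125948, -0.00168803, -0.00399382,  0.000209  , -0.00102783,
        0.00050461]), 'tau': array([ 2.12803193e-04, -5.02847815e+01, -3.57468867e+01,  7.29531236e-02,
        2.49811116e-02, -1.11826034e-04]), 'ee_pos': array([ 249.43603621, -626.63857946,  237.687893  ]), 'eef_rot': array([ 9.82116453e-01,  1.88272487e-01, -1.31769814e-04, -8.52142384e-04]), 'contact_force': array([0.49247411, 0.35194849, 0.36094219]), 'torque': array([-0.00013236,  0.02486547,  0.04308559]), 'grip_width': 88.47311184946726}
```

View pics/scene0.png

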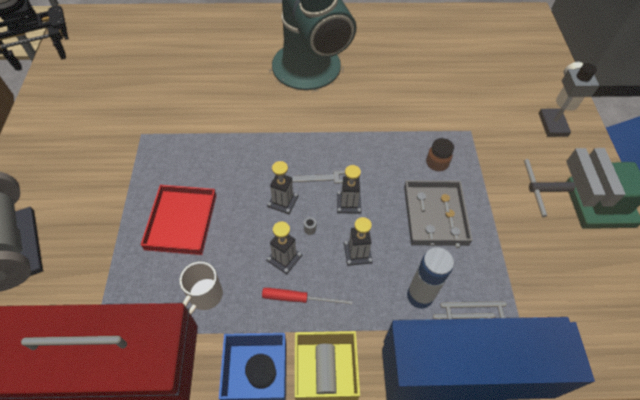

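View pics/top0.png

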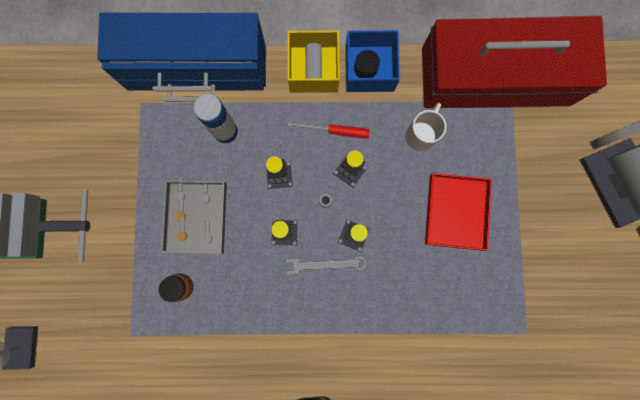

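View pics/wrist0.png

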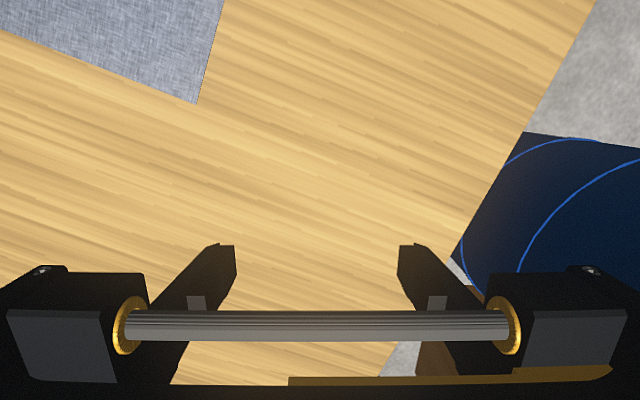

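The top view shows four yellow caps at about (275,165), (355,159), (280,230) and (359,233). The socket is at (325,200), the red tray at (459,212) and the spanner at (327,265). Next I measure them.

```bash
cat > m.py <<'E'
from h import *
def caps(f,show=True):
    hsv=cv2.cvtColor(f['frame'],cv2.COLOR_RGB2HSV)
    m=cv2.inRange(hsv,(22,150,120),(34,255,255))
    n,l,s,c=cv2.connectedComponentsWithStats(m)
    P=cloud(f); out=[]
    for i in range(1,n):
        if s[i,4]<60: continue
        p=P[l==i]; p=p[~np.isnan(p[:,0])]
        if len(p)==0: continue
        z=np.median(p[:,2]); 
        if z>190 or abs(p[:,1].mean())>400: continue
        out.append((c[i],s[i,4],np.median(p,axis=0),np.percentile(p[:,2],[10,90]),onplane(f,[c[i]],z)[0]))
    return out
E
python3 - <<'E'
from m import *
np.set_printoptions(precision=1,suppress=True)
for n in ['top','scene']:
    f=grab(n); np.save('/tmp/%s.npy'%n,f,allow_pickle=True)
    for r in caps(f): print(n,*r)
    hsv=cv2.cvtColor(f['frame'],cv2.COLOR_RGB2HSV)
    m=cv2.inRange(hsv,(0,170,90),(6,255,255))|cv2.inRange(hsv,(174,170,90),(180,255,255))
    k,l,s,c=cv2.connectedComponentsWithStats(m); P=cloud(f)
    for i in range(1,k):
        if s[i,4]>1500:
            p=P[l==i]; print('red',c[i],s[i],np.nanmin(p,0),np.nanmax(p,0),np.nanmedian(p,0))
            w=(l==i)&(P[...,2]>20)&(P[...,2]<40)
            q=P[w]
            if len(q)>50: print(' rim',cv2.minAreaRect(q[:,:2].astype(np.float32)))
    if n=='top':
        im=cv2.cvtColor(f['frame'],cv2.COLOR_RGB2BGR)
        cv2.imwrite('pics/crop.png',cv2.resize(im[130:280,230:400],None,fx=4.5,fy=4,interpolation=cv2.INTER_CUBIC))
    else:
        im=cv2.cvtColor(f['frame'],cv2.COLOR_RGB2BGR)
        cv2.imwrite('pics/crops.png',cv2.resize(im[150:280,250:390],None,fx=4.5,fy=4.5,interpolation=cv2.INTER_CUBIC))
E
```

```text
top [313.5  60.7] 1351 [926.7  27.5   5.4] [ 1.7 80.3] [934.8  29.4   5.4]
top [354.5 158.6] 212 [655.5 -57.4 143.8] [141.4 145.6] [655.4 -57.4 143.8]
top [273.8 164.3] 215 [645.6 114.6 138.4] [135.9 140.4] [645.  114.8 138.4]
top [279.7 229. ] 229 [506.6 101.3 138.9] [136.3 141.1] [506.6 101.7 138.9]
top [358.6 232.5] 232 [498.  -63.8 145.8] [143.5 147.8] [498.  -63.2 145.8]
red [519.9  53.2] [  436    16   171    73 10832] [ 809.  -598.2  130.6] [ 967.8 -240.2  146. ] [ 881.4 -418.4  139.7]
red [457.9 211.5] [ 427  174   64   76 4138] [ 464.3 -385.8   -3.3] [ 641.7 -231.9   35.1] [ 553.2 -314.5    4.2]
 rim ((552.8280029296875, -310.309814453125), (141.85633850097656, 168.7283477783203), 83.90660095214844)
red [179.7 220.3] [ 142  191   72   60 2948] [ 462.3 -385.    -2.2] [ 644.1 -233.3   34.7] [ 552.5 -312.4    4.4]
 rim ((592.5733032226562, -274.72991943359375), (106.00521850585938, 208.10365295410156), 42.55731201171875)
red [ 84.3 350.5] [    0   305   183    89 12271] [ 813.4 -585.3  131.3] [ 969.5 -239.4  145.8] [ 905.  -407.8  139.4]
```

View pics/crop.png

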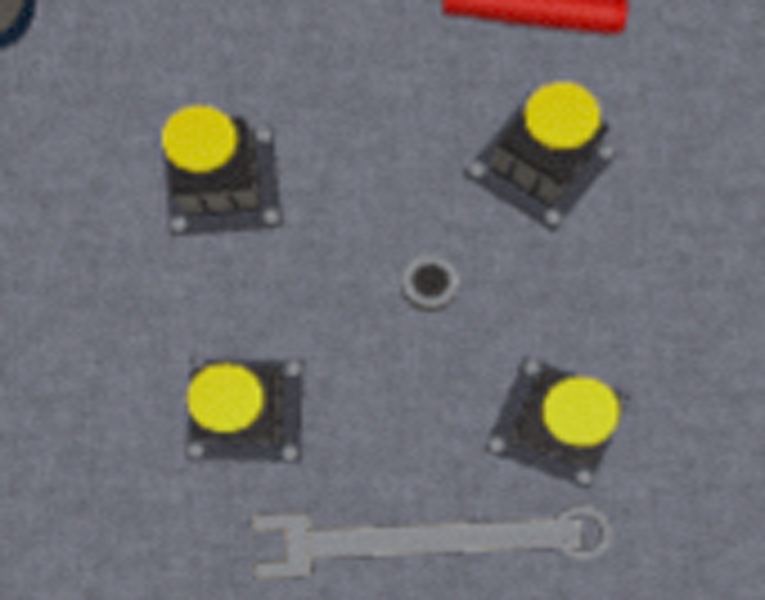

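View pics/crops.png

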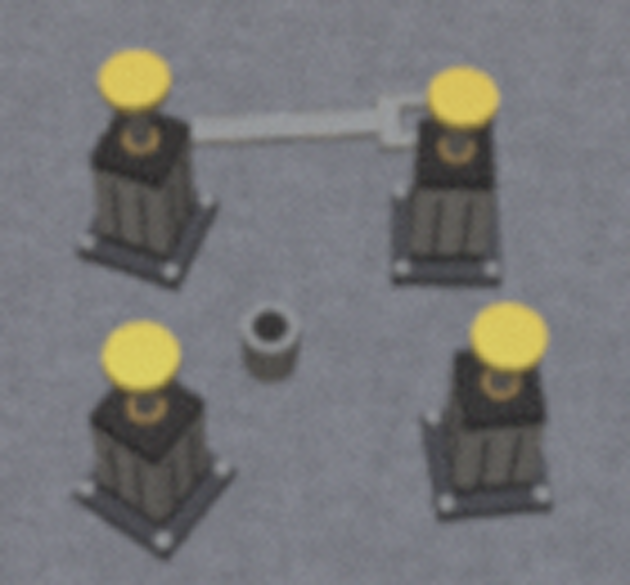

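Run:
```python
from m import *
np.set_printoptions(precision=1,suppress=True)
f=np.load('/tmp/top.npy',allow_pickle=True).item()
B={'TL':[(265,134),(180,224),(271,216)],'TR':[(605,153),(478,170),(553,217)],'BL':[(293,369),(196,451),(290,453)],'BR':[(532,368),(497,444),(585,478)]}
diag={'TL':(0,1),'TR':(0,1),'BL':(0,1),'BR':(0,2)}
for k,v in B.items():
    uv=np.array([((x+.5)/4.5+230-.5,(y+.5)/4+130-.5) for x,y in v])
    p=onplane(f,uv,12)
    i,j=diag[k]; c=(p[i]+p[j])/2
    o=[m for m in range(3) if m not in(i,j)][0]
    e=[np.degrees(np.arctan2(*(p[o]-p[m])[1::-1]))%90 for m in (i,j)]
    print(k,c,e,[np.linalg.norm(p[o]-p[m]) for m in (i,j)])
# high points map
P=cloud(f)
m=((P[...,2]>25)&(P[...,0]<800)&(P[...,0]>350)&(abs(P[...,1])<450)).astype(np.uint8)
n,l,s,c=cv2.connectedComponentsWithStats(m)
for i in range(1,n):
    if s[i,4]>40:
        p=P[l==i]; print(c[i],s[i,4],p.min(0),p.max(0))
```

```text
TL [645.9 114.1  12. ] [np.float64(3.7449117917738874), np.float64(5.38860982945593)] [np.float64(50.454312320603734), np.float64(48.9827539130354)]
TR [655.5 -57.4  12. ] [np.float64(53.80801578494777), np.float64(53.95265207522537)] [np.float64(48.33148600217643), np.float64(49.30055871725121)]
BL [506.3 101.8  12. ] [np.float64(88.20641368724483), np.float64(88.29473786796764)] [np.float64(49.92266756439851), np.float64(49.618025815916866)]
BR [497.8 -64.   12. ] [np.float64(67.00910335129606), np.float64(66.24425240522373)] [np.float64(48.95068497892511), np.float64(50.276918130121615)]
[215.2 117.2] 1265 [723.1 216.1  25. ] [782.6 272.7 195.2]
[426.8 128.1] 838 [ 701.3 -270.2   25.3] [ 799.8 -192.6   95.4]
[352.  164.6] 471 [627.7 -84.6  25.8] [672.  -29.5 148.3]
[276.2 169.9] 462 [623.1  93.9  25.1] [667.  134.5 142.6]
[458.7 210.6] 522 [ 462.  -388.6   25. ] [ 644.3 -231.1   35.1]
[191.6 215.9] 533 [457.9 242.9  25. ] [628.7 388.1  35.7]
[325.1 200.2] 128 [565.3 -10.2  30. ] [594.2  18.1  44.5]
[281.7 230.9] 382 [485.5  81.7  25.1] [524.9 122.6 144.4]
[355.7 234.2] 393 [472.  -89.3  27.1] [521.8 -37.  149.5]
[174.7 287.6] 738 [350.7 314.   25. ] [411.3 374.4  76.1]
```

```bash
cat > d.py <<'E'
import sys
from h import *
np.set_printoptions(precision=4,suppress=True)
def d(x,y,z,o=None):
    o=o or get_obs(); Rm=R.from_quat(o['eef_rot']).as_matrix()
    v=np.array([x,y,z])-o['ee_pos']
    return Rm.T@v/1000
if __name__=='__main__':
    o=get_obs(); print('t',o['time'],'p',o['ee_pos'],'F',o['contact_force'],'w',o['grip_width'])
    Rm=R.from_quat(o['eef_rot']).as_matrix(); print('yaw x',np.degrees(np.arctan2(Rm[1,0],Rm[0,0])),'z',Rm[:,2],'q',o['q'])
    if len(sys.argv)>3:
        t=d(*map(float,sys.argv[1:4])); print('delta tool m',t,'norm',np.linalg.norm(t))
E
python3 d.py 498 -63.5 160
```

```text
t 0.25 p [ 249.5296 -626.8392  238.0691] F [-0.4797 -0.381   0.7316] w 88.27791508889538
yaw x 21.70374783639617 z [-0.0003  0.001  -1.    ] q [-1.2289  0.2643  1.6046  0.      1.2737 -0.0369]
delta tool m [ 0.4392 -0.4314  0.0786] norm 0.6206314132855154
```

carry_out(twist=[[0, 0, 0], [0, 0, 0], [0, 0, 0], [0, 0, 0], [0, 0, 0], [0, 0, 0], [0, 0, 0], [0, 0, 0], [0, 0, 0], [0, 0, 0], [0, 0, 0]], dp=[[0.04, -0.0392, 0.006], [0.04, -0.0392, 0.006], [0.04, -0.0392, 0.006], [0.04, -0.0392, 0.006], [0.04, -0.0392, 0.006], [0.04, -0.0392, 0.006], [0.04, -0.0392, 0.006], [0.04, -0.0392, 0.006], [0.04, -0.0392, 0.006], [0.04, -0.0392, 0.006], [0.04, -0.0392, 0.006]], jaw=[1, 1, 1, 1, 1, 1, 1, 1, 1, 1, 1])

```text
time: 1.62
ee_pos: [506.4, -51.4, 171.0]
eef_rot: [0.983, 0.184, 0.003, 0.002]
contact_force: [0.8, -0.2, 0.1]
grip_width: 0.3
```

```bash
python3 d.py 498 -63.5 150
```

```text
t 1.625 p [506.3753 -51.4092 170.9576] F [ 0.8263 -0.2101  0.0749] w 0.32307199654763225
yaw x 21.205117225803775 z [ 0.006  -0.0029 -1.    ] q [-0.1488 -0.001   2.0317 -0.0023  1.1045  1.053 ]
delta tool m [-0.0123  0.0081  0.0209] norm 0.02560376039818892
```

carry_out(twist=[[0, 0, 0], [0, 0, 0]], dp=[[-0.0123, 0.008, 0.012], [0, 0, 0]], jaw=[1, 1])

```text
time: 1.88
ee_pos: [498.2, -59.7, 158.0]
eef_rot: [0.982, 0.188, 0.002, 0.002]
contact_force: [-0.5, -0.1, 0.3]
grip_width: 0.5
```

```bash
python3 d.py 498 -63.5 120
```

```text
t 1.875 p [498.1768 -59.6871 157.9806] F [-0.4913 -0.1475  0.2922] w 0.47860832539054693
yaw x 21.66872509042029 z [ 0.0051 -0.0024 -1.    ] q [-0.1679 -0.0015  2.058  -0.0017  1.0797  1.0255]
delta tool m [-0.0017  0.0033  0.038 ] norm 0.038171886869964165
```

carry_out(twist=[[0, 0, 0], [0, 0, 0], [0, 0, 0], [0, 0, 0], [0, 0, 0], [0, 0, 0]], dp=[[-0.0017, 0.0033, 0.006], [0, 0, 0.008], [0, 0, 0.008], [0, 0, 0.008], [0, 0, 0.005], [0, 0, 0.003]], jaw=[1, 1, 1, 1, 1, 1])

```text
time: 2.62
ee_pos: [498.4, -67.3, 119.3]
eef_rot: [0.983, 0.184, 0.004, 0.001]
contact_force: [-0.8, 1.2, 1.8]
grip_width: 0.7
```

```bash
python3 d.py 498 -63.5 116
```

```text
t 2.625 p [498.4008 -67.317  119.3318] F [-0.8359  1.1976  1.7927] w 0.6907943449530509
yaw x 21.18979186140467 z [ 0.0082 -0.0015 -1.    ] q [-0.1838  0.0423  2.0923  0.      0.9987  1.0172]
delta tool m [ 0.001  -0.0037  0.0033] norm 0.005082411454469817
```

carry_out(twist=[[0, 0, 0], [0, 0, 0], [0, 0, 0]], dp=[[0, 0, 0.003], [0, 0, 0.002], [0, 0, 0.002]], jaw=[1, 1, 1])

```text
time: 3.0
ee_pos: [498.4, -67.3, 111.9]
eef_rot: [0.983, 0.184, 0.004, 0.002]
contact_force: [-1.1, 0.6, 2.6]
grip_width: 0.2
```

```bash
python3 d.py 498 -63.5 100;python3 d.py 498 -63.5 100
```

```text
t 3.0 p [498.3897 -67.2574 111.9335] F [-1.1054  0.5532  2.5968] w 0.2407870103602502
yaw x 21.225578524010725 z [ 0.0078 -0.0018 -1.    ] q [-0.1834  0.0516  2.0981 -0.0005  0.9839  1.0172]
delta tool m [ 0.0009 -0.0037  0.0119] norm 0.012517078095999295
t 3.0 p [498.3897 -67.2574 111.9335] F [-1.1054  0.5532  2.5968] w 0.2407870103602502
yaw x 21.225578524010725 z [ 0.0078 -0.0018 -1.    ] q [-0.1834  0.0516  2.0981 -0.0005  0.9839  1.0172]
delta tool m [ 0.0009 -0.0037  0.0119] norm 0.012517078095999295
```

carry_out(twist=[[0, 0, 0], [0, 0, 0], [0, 0, 0], [0, 0, 0], [0, 0, 0]], dp=[[0, 0, 0.004], [0, 0, 0.003], [0, 0, 0.002], [0, 0, 0.001], [0, 0, 0.001]], jaw=[1, 1, 1, 1, 1])

```text
time: 3.62
ee_pos: [498.5, -67.3, 100.4]
eef_rot: [0.983, 0.184, 0.004, 0.002]
contact_force: [-2.7, 1.8, 8.8]
grip_width: 0.4
```

carry_out(twist=[[0, 0, 0]], dp=[[0, 0, 0.001]], jaw=[1])

```text
time: 3.75
ee_pos: [498.7, -67.3, 100.4]
eef_rot: [0.983, 0.184, 0.004, 0.002]
contact_force: [-4.8, 2.1, 11.9]
grip_width: 0.6
```

```bash
python3 d.py 655.5 -57.4 160
```

```text
t 3.75 p [498.6544 -67.3196 100.3997] F [-4.7777  2.1096 11.8906] w 0.5552986962661849
yaw x 21.240615181666193 z [ 0.0076 -0.002  -1.    ] q [-0.1833  0.0668  2.1065 -0.0007  0.9605  1.0172]
delta tool m [ 0.1502  0.0478 -0.0584] norm 0.16808078075462857
```

carry_out(twist=[[0, 0, 0], [0, 0, 0], [0, 0, 0], [0, 0, 0], [0, 0, 0], [0, 0, 0], [0, 0, 0]], dp=[[0, 0, -0.04], [0.037, 0.012, -0.018], [0.045, 0.0145, 0], [0.035, 0.011, 0], [0.018, 0.006, 0], [0.005, 0.001, 0], [0, 0, 0]], jaw=[1, 1, 1, 1, 1, 1, 1])

```text
time: 4.62
ee_pos: [647.5, -59.4, 158.4]
eef_rot: [0.983, 0.184, 0.002, 0.003]
contact_force: [-1.4, 0.0, 0.3]
grip_width: 0.5
```

```bash
python3 d.py 655.5 -57.4 120
```

```text
t 4.625 p [647.4933 -59.4225 158.3987] F [-1.4164  0.0246  0.3308] w 0.5004928935621573
yaw x 21.247895319747343 z [ 0.0059 -0.0051 -1.    ] q [-0.1275  0.2724  1.7459 -0.0048  1.1168  1.0745]
delta tool m [0.0081 0.0008 0.0384] norm 0.03927664209266253
```

carry_out(twist=[[0, 0, 0], [0, 0, 0], [0, 0, 0], [0, 0, 0], [0, 0, 0], [0, 0, 0], [0, 0, 0]], dp=[[0.008, 0.001, 0.002], [0, 0, 0.006], [0, 0, 0.008], [0, 0, 0.008], [0, 0, 0.008], [0, 0, 0.005], [0, 0, 0.002]], jaw=[1, 1, 1, 1, 1, 1, 1])

```text
time: 5.5
ee_pos: [654.4, -57.7, 118.8]
eef_rot: [0.983, 0.184, 0.003, 0.003]
contact_force: [-1.2, 1.2, 4.0]
grip_width: 0.5
```

```bash
python3 d.py 655.5 -57.4 116
```

```text
t 5.5 p [654.4371 -57.6776 118.7845] F [-1.1559  1.1513  4.0332] w 0.5227054562396557
yaw x 21.22028714252672 z [ 0.0068 -0.0052 -1.    ] q [-0.1236  0.3203  1.7627 -0.005   1.0512  1.0793]
delta tool m [0.0011 0.0001 0.0028] norm 0.002993386378503954
```

carry_out(twist=[[0, 0, 0], [0, 0, 0], [0, 0, 0]], dp=[[0, 0, 0.003], [0, 0, 0.002], [0, 0, 0.002]], jaw=[1, 1, 1])

```text
time: 5.88
ee_pos: [654.4, -57.7, 111.6]
eef_rot: [0.983, 0.184, 0.003, 0.003]
contact_force: [-1.3, 0.6, 3.8]
grip_width: 0.1
```

Free as well, so I push it home.

carry_out(twist=[[0, 0, 0], [0, 0, 0], [0, 0, 0], [0, 0, 0], [0, 0, 0], [0, 0, 0]], dp=[[0, 0, 0.004], [0, 0, 0.003], [0, 0, 0.002], [0, 0, 0.001], [0, 0, 0.001], [0, 0, 0.001]], jaw=[1, 1, 1, 1, 1, 1])

```text
time: 6.62
ee_pos: [654.6, -57.7, 100.4]
eef_rot: [0.983, 0.184, 0.003, 0.003]
contact_force: [-4.7, 0.8, 10.3]
grip_width: 0.7
```

```bash
python3 d.py 645.7 114.3 157
```

```text
t 6.625 p [654.6158 -57.6759 100.4347] F [-4.6613  0.7583 10.2813] w 0.6827247976389913
yaw x 21.2244222799103 z [ 0.0065 -0.0051 -1.    ] q [-0.1236  0.3392  1.7749 -0.0049  1.0203  1.0794]
delta tool m [ 0.0542 -0.1631 -0.0575] norm 0.1812590556192081
```

carry_out(twist=[[0, 0, 0], [0, 0, 0], [0, 0, 0], [0, 0, 0], [0, 0, 0], [0, 0, 0], [0, 0, 0]], dp=[[0, 0, -0.04], [0.013, -0.04, -0.018], [0.016, -0.048, 0], [0.013, -0.04, 0], [0.007, -0.022, 0], [0.003, -0.009, 0], [0.001, -0.002, 0]], jaw=[1, 1, 1, 1, 1, 1, 1])

```text
time: 7.5
ee_pos: [644.2, 114.6, 153.6]
eef_rot: [0.983, 0.183, 0.001, 0.003]
contact_force: [0.1, 0.0, -0.4]
grip_width: 0.4
```

```bash
python3 d.py 645.7 114.3 120
```

```text
t 7.5 p [644.218  114.5786 153.6219] F [ 0.0964  0.0397 -0.4309] w 0.3615441004574986
yaw x 21.088750157033967 z [ 0.0031 -0.0064 -1.    ] q [ 0.1415  0.2866  1.7372 -0.0076  1.1157  1.3475]
delta tool m [0.0013 0.0006 0.0336] norm 0.033655652684306286
```

carry_out(twist=[[0, 0, 0], [0, 0, 0], [0, 0, 0], [0, 0, 0], [0, 0, 0], [0, 0, 0]], dp=[[0.001, 0, 0.004], [0, 0, 0.008], [0, 0, 0.008], [0, 0, 0.008], [0, 0, 0.004], [0, 0, 0.002]], jaw=[1, 1, 1, 1, 1, 1])

```text
time: 8.25
ee_pos: [646.0, 112.9, 119.6]
eef_rot: [0.984, 0.181, 0.001, 0.002]
contact_force: [-2.4, 1.6, 5.6]
grip_width: 0.3
```

carry_out(twist=[[0, 0, 0], [0, 0, 0], [0, 0, 0]], dp=[[0, 0, 0.003], [0, 0, 0.002], [0, 0, 0.0015]], jaw=[1, 1, 1])

```text
time: 8.62
ee_pos: [646.2, 112.9, 115.2]
eef_rot: [0.984, 0.18, 0.002, 0.001]
contact_force: [-2.9, 1.3, 8.7]
grip_width: 0.2
```

carry_out(twist=[[0, 0, 0], [0, 0, 0]], dp=[[0, 0, 0.0015], [0, 0, 0.0015]], jaw=[1, 1])

```text
time: 8.88
ee_pos: [646.5, 112.9, 115.2]
eef_rot: [0.984, 0.179, 0.002, 0.001]
contact_force: [-4.3, 2.1, 9.2]
grip_width: 0.5
```

```bash
python3 d.py 506.5 101.8 155
```

```text
t 8.875 p [646.4794 112.9189 115.2439] F [-4.3015  2.0715  9.1779] w 0.4565261583933599
yaw x 20.67101463790499 z [ 0.0043 -0.0008 -1.    ] q [ 0.1357  0.3243  1.7645 -0.0016  1.0486  1.3465]
delta tool m [-0.1347 -0.0389 -0.0404] norm 0.145939693637321
```

carry_out(twist=[[0, 0, 0], [0, 0, 0], [0, 0, 0], [0, 0, 0], [0, 0, 0], [0, 0, 0], [0, 0, 0]], dp=[[0, 0, -0.03], [-0.033, -0.0095, -0.011], [-0.045, -0.013, 0], [-0.034, -0.0095, 0], [-0.018, -0.005, 0], [-0.006, -0.002, 0], [-0.001, 0, 0]], jaw=[1, 1, 1, 1, 1, 1, 1])

```text
time: 9.75
ee_pos: [500.7, 97.0, 153.5]
eef_rot: [0.984, 0.178, 0.002, 0.002]
contact_force: [0.2, 0.6, 0.7]
grip_width: 0.1
```

```bash
python3 d.py 506.5 101.8 120
```

```text
t 9.75 p [500.7245  97.03   153.4705] F [0.1692 0.6454 0.7067] w 0.13653642829562004
yaw x 20.504680461395456 z [ 0.0041 -0.004  -1.    ] q [ 0.1456  0.0207  2.0446 -0.0052  1.0728  1.361 ]
delta tool m [ 0.007  -0.0026  0.0335] norm 0.03429848188898613
```

carry_out(twist=[[0, 0, 0], [0, 0, 0], [0, 0, 0], [0, 0, 0], [0, 0, 0], [0, 0, 0]], dp=[[0.007, -0.0026, 0.004], [0, 0, 0.008], [0, 0, 0.008], [0, 0, 0.008], [0, 0, 0.004], [0, 0, 0.002]], jaw=[1, 1, 1, 1, 1, 1])

```text
time: 10.5
ee_pos: [509.1, 102.2, 117.3]
eef_rot: [0.984, 0.178, 0.002, 0.002]
contact_force: [-0.9, -0.3, 3.9]
grip_width: 0.3
```

carry_out(twist=[[0, 0, 0], [0, 0, 0], [0, 0, 0]], dp=[[0, 0, 0.003], [0, 0, 0.002], [0, 0, 0.002]], jaw=[1, 1, 1])

```text
time: 10.88
ee_pos: [509.1, 102.2, 110.3]
eef_rot: [0.984, 0.178, 0.002, 0.002]
contact_force: [-1.5, -0.4, 4.0]
grip_width: 0.4
```

Free. That makes the top-left cylinder the jammed one. I push this one home.

carry_out(twist=[[0, 0, 0], [0, 0, 0], [0, 0, 0], [0, 0, 0], [0, 0, 0], [0, 0, 0]], dp=[[0, 0, 0.004], [0, 0, 0.003], [0, 0, 0.001], [0, 0, 0.001], [0, 0, 0.001], [0, 0, 0.001]], jaw=[1, 1, 1, 1, 1, 1])

```text
time: 11.62
ee_pos: [509.4, 102.3, 100.4]
eef_rot: [0.984, 0.178, 0.002, 0.002]
contact_force: [-4.6, -0.5, 11.8]
grip_width: 0.4
```

```bash
python3 d.py 645.7 114.1 165
```

```text
t 11.625 p [509.4429 102.2518 100.3671] F [-4.5886 -0.5361 11.8027] w 0.44291343868108757
yaw x 20.49112744034528 z [ 0.0042 -0.004  -1.    ] q [ 0.1532  0.1001  2.0701 -0.0056  0.9678  1.3695]
delta tool m [ 0.1319  0.0369 -0.0641] norm 0.15127391042947116
```

carry_out(twist=[[0, 0, 0], [0, 0, 8], [0, 0, 8], [0, 0, 0]], dp=[[0, 0, -0.03], [0, 0, -0.035], [0, 0, -0.01], [0, 0, 0]], jaw=[1, -1, -1, -1])

```text
time: 12.12
ee_pos: [509.3, 102.4, 175.8]
eef_rot: [0.999, 0.036, 0.002, 0.002]
contact_force: [0.5, 0.8, -0.5]
grip_width: 28.3
```

```bash
python3 d.py 645.7 114.1 170
python3 - <<'E'
from m import *
np.set_printoptions(precision=1,suppress=True)
for n in ['top','scene']:
    f=grab(n); save(f,n+'1.png')
    for r in caps(f): print(n,*r)
E
```

```text
t 12.125 p [509.2593 102.3521 175.7743] F [ 0.4806  0.8232 -0.5367] w 28.274292438277964
yaw x 4.094875529370392 z [ 0.0045 -0.0044 -1.    ] q [ 0.1537  0.0166  2.0045 -0.0056  1.1167  1.6554]
delta tool m [ 0.1369 -0.002   0.0063] norm 0.13706725421673185
top [313.6  60.7] 1355 [926.9  24.4   5.4] [ 1.8 80.3] [934.9  29.1   5.4]
top [352.9 162.5] 212 [656.7 -57.8  99.6] [ 95.9 101.8] [655.9 -57.6  99.6]
top [274.8 166.4] 209 [645.7 114.7 114.6] [112.2 116.8] [645.2 114.9 114.6]
top [356.7 233.4] 220 [499.  -63.9  99.8] [ 97.3 102.3] [498.3 -63.5  99.8]
```

View pics/scene1.png

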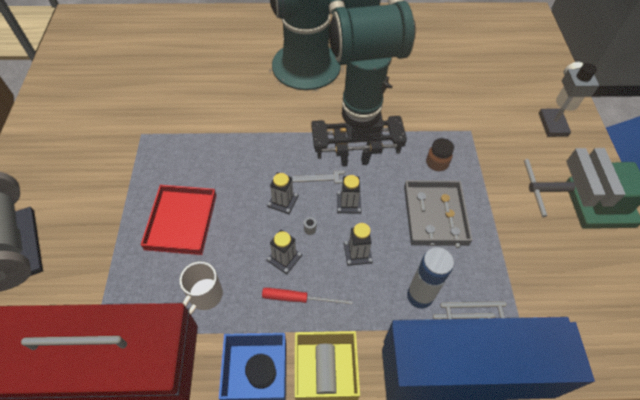

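View pics/top1.png

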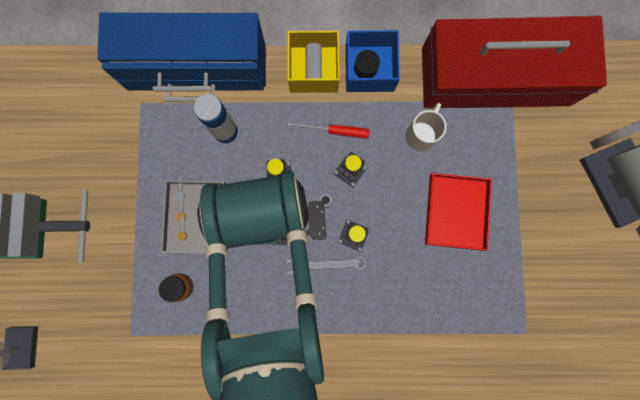

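The scene view shows three caps home, while the cap at (361,229) still stands proud with its top at about 115 mm. No cylinder has moved. Next I go over the jammed one.

carry_out(twist=[[0, 0, 0], [0, 0, 0], [0, 0, 0], [0, 0, 0], [0, 0, 0], [0, 0, 0]], dp=[[0.035, -0.0005, 0], [0.045, -0.0005, 0.003], [0.032, 0, 0], [0.017, 0, 0], [0.006, 0, 0], [0, 0, 0]], jaw=[-1, -1, -1, -1, -1, -1])

```text
time: 12.98
ee_pos: [642.1, 113.0, 162.0]
eef_rot: [0.999, 0.042, -0.005, 0.003]
contact_force: [-0.1, 0.4, 0.6]
grip_width: 88.1
```

```bash
python3 d.py 645.7 114.2 61
python3 - <<'E'
from m import *
f=grab('wrist'); save(f,'wrist1.png')
E
```

```text
t 12.975 p [642.07   112.9998 162.0327] F [-0.1339  0.3711  0.6252] w 88.05089049949271
yaw x 4.811906845270516 z [-0.0102 -0.0065 -0.9999] q [ 0.1386  0.283   1.7253 -0.0056  1.1443  1.6278]
delta tool m [ 0.0048 -0.0015  0.101 ] norm 0.10110505182122811
```

View pics/wrist1.png

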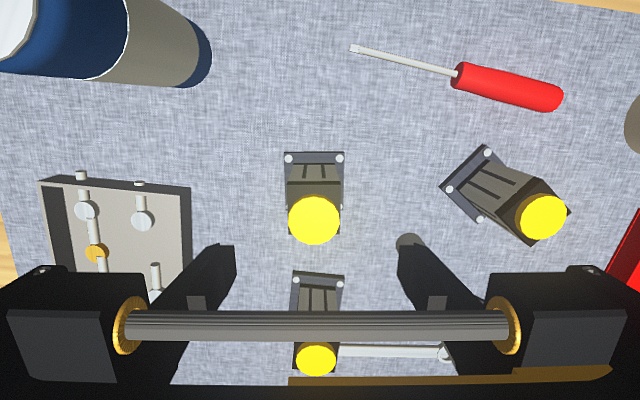

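carry_out(twist=[[0, 0, 0], [0, 0, 0], [0, 0, 0], [0, 0, 0], [0, 0, 0], [0, 0, 0], [0, 0, 0]], dp=[[0.0045, -0.0015, 0.015], [0, 0, 0.025], [0, 0, 0.025], [0, 0, 0.018], [0, 0, 0.008], [0, 0, 0.003], [0, 0, 0]], jaw=[-1, -1, -1, -1, -1, -1, -1])

```text
time: 13.9
ee_pos: [642.7, 114.7, 63.2]
eef_rot: [0.999, 0.043, -0.006, 0.003]
contact_force: [-0.0, -0.5, 0.2]
grip_width: 88.3
```

```bash
python3 d.py 645.7 114.2 60
```

```text
t 13.9 p [642.6943 114.6529  63.2114] F [-0.0228 -0.4545  0.2283] w 88.26176396659137
yaw x 4.909317831501674 z [-0.0108 -0.0065 -0.9999] q [ 0.1409  0.3833  1.7925 -0.0059  0.9774  1.6293]
delta tool m [0.003  0.0007 0.0032] norm 0.004421808695544976
```

carry_out(twist=[[0, 0, 0], [0, 0, 0], [0, 0, 0], [0, 0, 0], [0, 0, 0], [0, 0, 0], [0, 0, 0]], dp=[[0.003, 0.0005, 0.003], [0, 0, 0], [0, 0, 0], [0, 0, 0], [0, 0, 0], [0, 0, 0], [0, 0, 0]], jaw=[-1, 1, 1, 1, 1, 1, 1])

```text
time: 14.78
ee_pos: [648.1, 114.9, 62.8]
eef_rot: [0.999, 0.043, -0.003, 0.003]
contact_force: [0.6, 1.9, -0.6]
grip_width: 39.9
```

carry_out(twist=[[0, 0, 0], [0, 0, 0], [0, 0, 0]], dp=[[0, 0, -0.005], [0, 0, -0.015], [0, 0, 0]], jaw=[1, 1, 1])

```text
time: 15.15
ee_pos: [645.4, 114.5, 80.8]
eef_rot: [0.999, 0.043, -0.006, 0.003]
contact_force: [0.4, -0.3, -6.7]
grip_width: 39.6
```

```bash
python3 d.py 553 -312 200
python3 - <<'E'
from m import *
f=grab('scene'); 
im=cv2.cvtColor(f['frame'],cv2.COLOR_RGB2BGR)
cv2.imwrite('pics/s2.png',cv2.resize(im[120:300,240:480],None,fx=3,fy=3,interpolation=cv2.INTER_CUBIC))
E
```

```text
t 15.15 p [645.384  114.4999  80.7622] F [ 0.351  -0.2868 -6.6837] w 39.611630027072664
yaw x 4.909339038498094 z [-0.0122 -0.0065 -0.9999] q [ 0.1401  0.3688  1.7754 -0.0056  1.0103  1.6281]
delta tool m [-0.13    0.4177 -0.1153] norm 0.4523877027447822
```

View pics/s2.png

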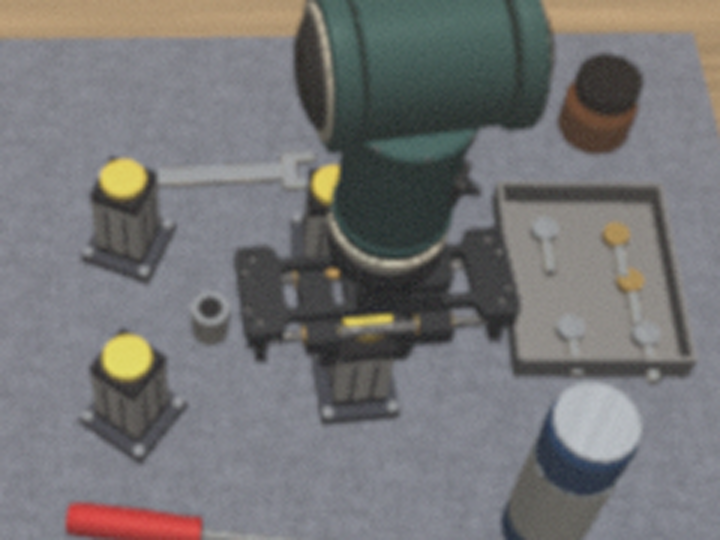

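carry_out(twist=[[0, 0, 0], [0, 0, 0], [0, 0, 0], [0, 0, 0], [0, 0, 0], [0, 0, 0], [0, 0, 0], [0, 0, 0], [0, 0, 0], [0, 0, 0], [0, 0, 0], [0, 0, 0], [0, 0, 0], [0, 0, 0], [0, 0, 0], [0, 0, 0], [0, 0, 0]], dp=[[0, 0, -0.025], [0, 0, -0.035], [0, 0, -0.035], [0, 0, -0.02], [-0.006, 0.019, -0.005], [-0.012, 0.038, 0], [-0.015, 0.048, 0], [-0.0165, 0.0525, 0], [-0.0165, 0.0525, 0], [-0.0165, 0.0525, 0], [-0.015, 0.048, 0], [-0.0135, 0.043, 0], [-0.009, 0.0287, 0], [-0.0053, 0.017, 0], [-0.0024, 0.0076, 0], [-0.001, 0.003, 0], [0, 0, 0]], jaw=[1, 1, 1, 1, 1, 1, 1, 1, 1, 1, 1, 1, 1, 1, 1, 1, 1])

```text
time: 17.32
ee_pos: [532.6, -321.8, 189.1]
eef_rot: [0.999, 0.043, -0.024, 0.001]
contact_force: [-0.1, -0.3, -5.8]
grip_width: 39.8
```

```bash
python3 d.py 553 -312 72
python3 - <<'E'
from m import *
f=grab('scene'); 
im=cv2.cvtColor(f['frame'],cv2.COLOR_RGB2BGR)
cv2.imwrite('pics/s3.png',cv2.resize(im[60:320,100:400],None,fx=2.5,fy=2.3,interpolation=cv2.INTER_CUBIC))
E
```

```text
t 17.325 p [ 532.6341 -321.7914  189.1451] F [-0.0971 -0.2993 -5.7549] w 39.84845272438417
yaw x 4.878051256829973 z [-0.0476 -0.0031 -0.9989] q [-0.5681  0.225   1.7459 -0.0301  1.2092  0.9288]
delta tool m [ 0.0267 -0.0079  0.116 ] norm 0.11930476186475716
```

View pics/s3.png

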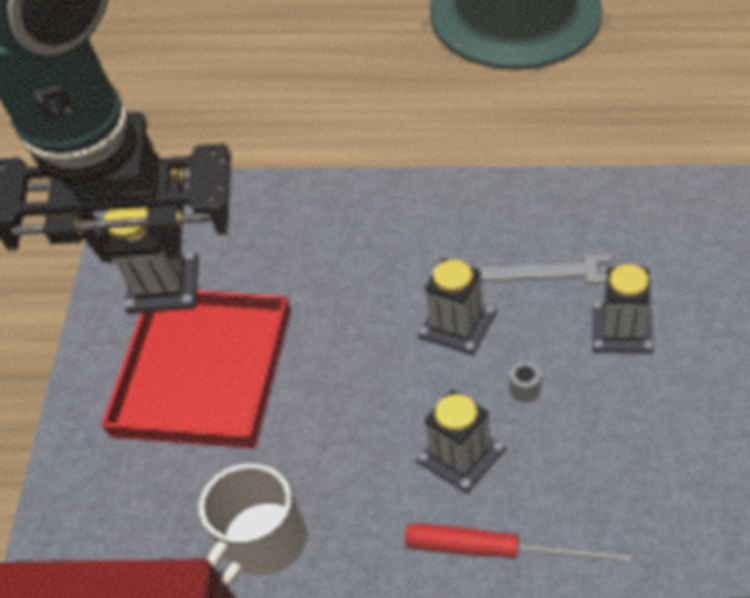

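carry_out(twist=[[0, 2.1, 0], [0, 0, 0], [0, 0, 0]], dp=[[0.015, -0.005, 0.02], [0.008, -0.003, 0.02], [0, 0, 0]], jaw=[1, 1, 1])

```text
time: 17.75
ee_pos: [555.4, -309.0, 147.7]
eef_rot: [0.999, 0.044, -0.005, -0.0]
contact_force: [-0.6, 0.1, -6.1]
grip_width: 39.9
```

```bash
python3 d.py 553 -312 72
```

```text
t 17.75 p [ 555.4282 -308.971   147.7254] F [-0.5561  0.1337 -6.0609] w 39.93606496889935
yaw x 5.0989733999196085 z [-0.0105  0.0001 -0.9999] q [-0.5439  0.2652  1.7761 -0.006   1.1094  0.9406]
delta tool m [-0.0019  0.0029  0.0757] norm 0.0758248146582889
```

carry_out(twist=[[0, 0, 0], [0, 0, 0], [0, 0, 0], [0, 0, 0], [0, 0, 0], [0, 0, 0]], dp=[[-0.002, 0.003, 0.015], [0, 0, 0.025], [0, 0, 0.018], [0, 0, 0.01], [0, 0, 0.004], [0, 0, 0]], jaw=[1, 1, 1, 1, 1, 1])

```text
time: 18.5
ee_pos: [553.5, -313.7, 73.7]
eef_rot: [0.999, 0.045, -0.005, 0.001]
contact_force: [-0.5, 0.2, -5.4]
grip_width: 39.9
```

```bash
python3 d.py 553 -312 66
```

```text
t 18.5 p [ 553.5446 -313.7391   73.6667] F [-0.4855  0.2147 -5.4315] w 39.90200674734997
yaw x 5.158591936844987 z [-0.01   -0.0022 -0.9999] q [-0.551   0.3416  1.828  -0.0086  0.9794  0.9346]
delta tool m [-0.0003 -0.0018  0.0077] norm 0.007880304164158922
```

carry_out(twist=[[0, 0, 0], [0, 0, 0], [0, 0, 0], [0, 0, 0], [0, 0, 0]], dp=[[0, 0, 0.003], [0, 0, 0.002], [0, 0, 0.001], [0, 0, 0.001], [0, 0, 0]], jaw=[1, 1, 1, 1, 1])

```text
time: 19.12
ee_pos: [555.1, -314.7, 68.7]
eef_rot: [0.999, 0.045, -0.003, 0.002]
contact_force: [-0.5, 1.1, -6.0]
grip_width: 39.6
```

carry_out(twist=[[0, 0, 0]], dp=[[0, 0, 0.001]], jaw=[1])

```text
time: 19.25
ee_pos: [555.2, -314.8, 67.9]
eef_rot: [0.999, 0.045, -0.003, 0.002]
contact_force: [0.6, -0.4, -5.6]
grip_width: 39.6
```

carry_out(twist=[[0, 0, 0], [0, 0, 0]], dp=[[0, 0, 0.001], [0, 0, 0.001]], jaw=[1, 1])

```text
time: 19.5
ee_pos: [555.3, -314.8, 66.8]
eef_rot: [0.999, 0.045, -0.003, 0.002]
contact_force: [-3.1, 3.0, 4.4]
grip_width: 39.9
```

carry_out(twist=[[0, 0, 0]], dp=[[0, 0, 0.001]], jaw=[1])

```text
time: 19.62
ee_pos: [555.4, -314.8, 66.9]
eef_rot: [0.999, 0.045, -0.003, 0.002]
contact_force: [-4.1, 2.6, 3.1]
grip_width: 39.7
```

Landed: z has stopped at 66.8 and the force has reversed. Now I release, let the jaws open fully, and go straight up.

carry_out(twist=[[0, 0, 0], [0, 0, 0], [0, 0, 0], [0, 0, 0], [0, 0, 0]], dp=[[0, 0, 0], [0, 0, 0], [0, 0, 0], [0, 0, 0], [0, 0, 0]], jaw=[-0.3, -0.6, -1, -1, -1])

```text
time: 20.25
ee_pos: [558.5, -316.9, 69.3]
eef_rot: [0.999, 0.045, 0.0, 0.005]
contact_force: [-0.2, -0.2, -0.3]
grip_width: 87.3
```

carry_out(twist=[[0, 0, 0], [0, 0, 0], [0, 0, 0], [0, 0, 0], [0, 0, 0], [0, 0, 0]], dp=[[0, 0, -0.01], [0, 0, -0.025], [0, 0, -0.035], [0, 0, -0.04], [0, 0, -0.02], [0, 0, 0]], jaw=[-1, -1, -1, -1, -1, -1])

```text
time: 21.0
ee_pos: [558.5, -315.7, 205.8]
eef_rot: [0.999, 0.045, 0.001, 0.005]
contact_force: [-0.2, -0.1, -0.1]
grip_width: 88.2
```

```bash
python3 d.py 300 -600 230
python3 - <<'E'
from m import *
f=grab('scene'); 
im=cv2.cvtColor(f['frame'],cv2.COLOR_RGB2BGR)
cv2.imwrite('pics/s4.png',cv2.resize(im[60:320,100:400],None,fx=2.5,fy=2.3,interpolation=cv2.INTER_CUBIC))
E
```

```text
t 21.0 p [ 558.5169 -315.7417  205.8172] F [-0.1668 -0.1316 -0.1112] w 88.19498491882983
yaw x 5.166762522908532 z [ 0.0018 -0.0096 -1.    ] q [-0.5495  0.2192  1.7205 -0.0078  1.1953  0.934 ]
delta tool m [-0.283   0.26   -0.0219] norm 0.3849916478066697
```

View pics/s4.png

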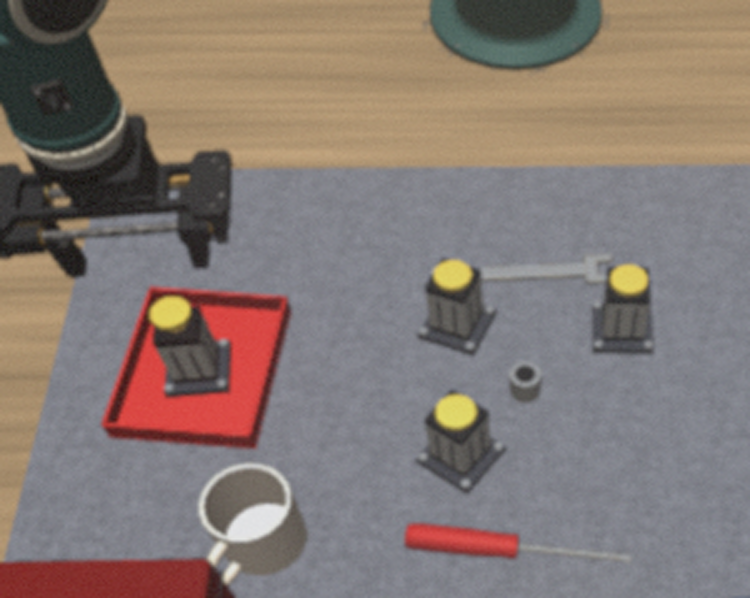

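The view shows the cylinder standing upright in the tray, its cap at crop (171,312). I back off for a clear top view as a final check.

carry_out(twist=[[0, 0, 0], [0, 0, 0], [0, 0, 0], [0, 0, 0], [0, 0, 0], [0, 0, 0], [0, 0, 0], [0, 0, 0], [0, 0, 0]], dp=[[-0.015, 0.015, -0.01], [-0.03, 0.03, -0.01], [-0.04, 0.037, 0], [-0.04, 0.037, 0], [-0.04, 0.037, 0], [-0.04, 0.037, 0], [-0.025, 0.023, 0], [-0.01, 0.01, 0], [0, 0, 0]], jaw=[-1, -1, -1, -1, -1, -1, -1, -1, -1])

```text
time: 22.18
ee_pos: [321.5, -571.1, 219.6]
eef_rot: [0.999, 0.044, -0.006, -0.001]
contact_force: [0.2, 0.6, 0.8]
grip_width: 88.0
```

Run:
```python
from m import *
np.set_printoptions(precision=1,suppress=True)
print(get_obs()['contact_force'])
f=grab('top'); save(f,'top5.png')
for r in caps(f): print(*r)
P=cloud(f)
m=((P[...,2]>25)&(P[...,0]<800)&(P[...,0]>350)&(abs(P[...,1])<450)).astype(np.uint8)
n,l,s,c=cv2.connectedComponentsWithStats(m)
for i in range(1,n):
    if s[i,4]>40:
        p=P[l==i]; print(c[i],s[i,4],p.min(0),p.max(0))
```

```text
[0.2 0.6 0.8]
[313.5  60.7] 1351 [927.   25.8   5.3] [ 1.6 80.6] [934.8  29.4   5.3]
[352.9 162.5] 208 [656.6 -57.7  99.5] [ 96.7 101.9] [656.  -57.5  99.5]
[474.1 207.1] 221 [ 553.  -314.2  118.1] [115.9 120.2] [ 552.8 -314.   118.1]
[281. 230.] 220 [506.6 102.   99.4] [ 97.  101.5] [506.5 102.1  99.4]
[356.7 233.4] 220 [499.  -63.8  99.6] [ 96.9 101.9] [498.3 -63.5  99.6]
[215.2 117.2] 1261 [723.  215.9  26.4] [783.  272.3 195.4]
[426.8 128.2] 837 [ 701.4 -270.8   25. ] [ 800.  -192.5   94.9]
[352.1 130.6] 70 [740.7 -86.9  25. ] [758.4 -33.8  29.5]
[351.4 165.8] 422 [627.7 -84.6  25.8] [682.  -29.7 104.5]
[458.9 211. ] 522 [ 462.  -388.2   25. ] [ 644.2 -231.3   36.1]
[190.8 216.6] 525 [457.9 242.8  25.1] [628.5 387.5  35.1]
[325.1 200.2] 129 [565.8 -10.2  28.5] [594.4  18.1  40.3]
[466.8 209.3] 544 [ 531.  -337.    26.6] [ 573.1 -292.3  122.1]
[281.9 231. ] 372 [485.5  81.5  25. ] [525.  122.7 105.5]
[355.5 234.3] 381 [472.  -89.5  26. ] [521.9 -37.3 106.4]
[174.7 287.5] 738 [350.8 314.   25.1] [411.2 375.1  76.2]
```

View pics/top5.png

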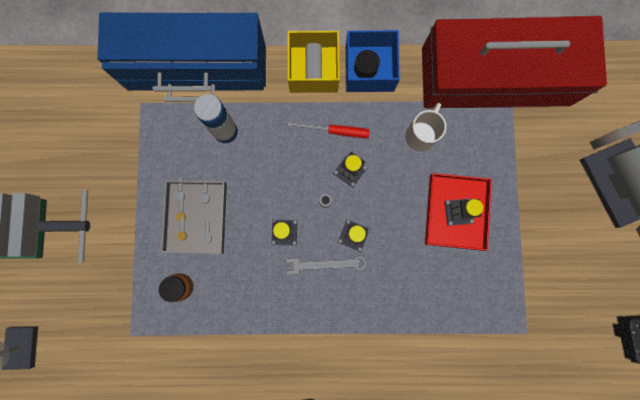

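The top view shows the three free cylinders in place with cap tops at about 99.5 mm. The jammed one is in the tray at (474,207), and the bystanders have not moved.

```bash
python3 -c "
from workcell import ticket
print(ticket.job_done())"
```

```text
the job is handed in; nothing more can be done
None
```

I pushed all four rods down and stood the jammed cylinder upright in the red tray. The job was handed in at about 22 s of the 59 s allowed.

- **Free cylinders:** Three rods went home, with 10–12 N read at the end stop. The last top view puts their cap tops at 99.4–99.6 mm, where home is 100 mm. They moved less than about 1 mm.
- **Jammed cylinder:** The one at about (646, 114) mm stopped at a stroke of about 35 mm with about 9 N on it, and I did not push it further. It now stands upright at about (553, −314) mm, inside the tray. Its cap top is 118 mm above the bench, which is about 114 mm above its foot, so the stroke is unchanged.
- **Everything else:** In the last picture the other things on the bench look unmoved, and the arm is clear and touching nothing.

None of the final checks failed or disagreed. The one lapse was a tool tilt of up to 2.7° while carrying the cylinder, which I corrected before setting it down.

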